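Weigh two brass castings in a nest tray

ROBOT

A 6-joint arm with a two-finger parallel gripper is mounted at the origin on the work surface. World frame = base frame: x ahead of the robot, y to its left, z up, the work surface at z = 0. Lengths are in m, angles in rad, forces in N, time in s.
With the tool pointing down it reaches from about 0.35 to 0.95 m from the base axis. Payload 17.4 kg.
Tool frame: the origin (TCP) lies on the centre line of the jaws, within the pads' length; the fingertips stand 22 mm ahead of it and the grasp point (between the pads) lies 3 mm ahead of it; z points along the fingers, y is the line along which they close (so a half turn about z gives the same grasp; the last joint's range is limited). The gripper opens to 93 mm and grips with 3 to 60 N. Pads are 15 mm wide; open, the fingers measure 128 mm over their backs; the gripper's body (75 mm by 188 mm) begins 65 mm behind the grasp point.
Start: joints at [-1.225, 0.116, 1.442, -0, 1.584, -0.038], TCP at [0.253, -0.626, 0.241] pointing down, gripper open.
Joint ranges: [-2.83, 2.83], [-0.83, 2.19], [0.07, 2.5], [-1.14, 4.28], [0.01, 3], [-2.97, 2.97]. Speed limits (rad/s): [1.89, 1.89, 2.22, 3.14, 3.14, 3.14].

INTERFACE

Orientations are given as a unit quaternion [w, x, y, z].
In Python, from bench import manip gives the robot as it stands. The module is installed in compiled form; this text tells all that it offers.
- The arm moves only by the tool send_rows, never from a script. Its argument "plan" is one flat list of numbers, 5 for each row, row after row: the closure, from -1 (fully open) to 1 (shut), then the shift along the tool's x, y, z in cm, then the turn about the tool's z in degrees. In form: [fingers, dx, dy, dz, twist, fingers, dx, dy, dz, twist, ...]. A call has 1 to 8 rows; each row is the pose to reach, as a shift and turn from the pose commanded when the call began, along the tool's axes at that moment; what a row does not reach only later rows make up. A row lasts 1/8 s, in which the tool goes at most 62.5 mm and 10.7 degrees, less where a joint would pass 70% of its speed; a pose out of reach is approached as far as the arm can. A call with a gripper value outside its range is refused whole. The fingers move at their own pace and stop on an object; "grip_force" is the grip in N (left out, the last holds). Time passes only in rows, so rows that repeat a pose let the fingers close. It gives the time, the measured TCP pose, the force, the opening and the grip force at its end, in the units of the state.
- manip.get_state(): the state, without advancing time (a new reading comes with each control period).
- manip.capture(name): name is "scene" or "top"; returns a dict with "image" (400x640x3 uint8, red, green, blue), "fx", "fy", "cx", "cy" (pixels), "R" (3x3) and "t" (3): a world point X has camera coordinates R X + t. Camera axes: x right, y down, z forward; pixel columns grow to the right and rows downward; lengths in m; the calibration is good to about 2 mm. A picture is of the moment at which its call begins. There is no depth.
- manip.hand_in(): hands the job in; it is judged then, once.
The state is a dict: "clock": time; "joint_positions": joint angles; "dq": joint speeds; "tau": joint torques, N m; "tcp_pos": TCP position; "tcp_rot": TCP orientation; "contact_force": force on the tool from outside, world axes, zero at the start; "ft_torque": the same for the moment, N m; "finger_gap": finger opening in m; "grip_force": force on a finger pad.
Only numpy, scipy, OpenCV 4.12 (cv2) and the standard library are available. Lean on these libraries where they do the work, as an engineer would, in place of code of your own. Each camera call takes 0.05 s, during which the arm holds its last target. There are 200 camera calls.

TASK

Weigh the two brass castings on the bench scale: with the tray still empty press its round key fully down to zero it and let it up, then lay the bottle opener and the T-shaped key flat, each in the compartment of its own outline with its wide end at the wide end of the compartment, and only then press the long bar key fully down to record the weight and let it up. Set the pieces down rather than dropping them, and leave the bottle, the file and the white block where they are.

Things in the scene. Friction and masses are not known exactly. Their poses are not given: they have to be found in the camera images.
- scale: Grey bench scale, fixed, 250 (x) x 220 (y) x 35 mm high; origin at the centre of its underside, z up, -x its front with two keys and a display. Behind the keys (local x -55 to +120 mm) a light wooden tray, floor 39 mm above the bench, with two compartments along local y, walls 4 mm thick, 8 mm high; clearance round the pieces 3 mm per side, 4 mm per end.
- opener_nest_head (a point): tray floor point (39 mm above the bench) under the opener's head point when it lies centred. Opener compartment: centreline local x = -10 mm, wide end (52 mm wide, 53 long inside) to the scale's +y, narrow end 28 mm wide. Its side walls are missing for 57 mm in the middle (opener's local x -40 to +17 mm), room for fingers down to the tray floor. Axes as the scale's
- opener_nest_tail (a point): the same for the opener's tail point (107 mm from the head point)
- tkey_nest_head (a point): tray floor point (39 mm above the bench) under the T-key's head point when it lies centred. T-key compartment: centreline local x = +75 mm, wide end (66 mm wide, 27 long inside) to the scale's -y, narrow end 26 mm wide. Its side walls are missing for 73 mm in the middle (T-key's local x -35 to +38 mm), room for fingers down to the tray floor. Axes as the scale's
- tkey_nest_tail (a point): the same for the T-key's tail point (110 mm from the head point)
- opener: Plain brass bottle opener lying flat on the bench, loose, 140 mm long along its x, 10 mm thick, about 0.24 kg: handle 22 mm wide (local x -70 to +28 mm), ring 46 mm across (30 mm hole) at the +x end, centred at x = +47 mm. Origin at mid-length on the underside, z up, near its centre of mass. Grip the handle across its width at about local x = -8 mm
- opener_head (a point): on the opener's underside at the centre of its ring, local (47, 0, 0) mm
- opener_tail (a point): on the opener's underside near the end of the handle, local (-60, 0, 0) mm
- tkey: Plain brass T-shaped key lying flat on the bench, loose, 130 mm long along its x, 10 mm thick, about 0.27 kg: stem 20 mm wide (local x -65 to +45 mm), crossbar 60 mm wide and 20 mm long at the +x end. Origin at mid-length on the underside, z up; centre of mass at local x = +13 mm. Grip the stem across its width at about local x = +8 mm
- tkey_head (a point): on the T-key's underside at the centre of its crossbar, local (55, 0, 0) mm
- tkey_tail (a point): on the T-key's underside near the end of the stem, local (-55, 0, 0) mm
- zero_key (a joint): round white key (28 mm across) at the scale's front left (+y): travel downwards in m, 0 = up, 0.006 = fully down; spring, about 1.5 N to start and 5 N fully down; counts as pressed beyond 0.0045 for 0.1 s; springs back when let go
- zero_key_top (a point): centre of the top face of the round key; 46 mm above the bench when up; it moves with the key
- record_key (a joint): long white bar key (24 x 56 mm, long along local y) at the scale's front right (-y): same travel, spring and values as the round key
- record_key_top (a point): centre of the top face of the bar key; 46 mm above the bench when up; it moves with the key
- bottle: bystander: amber glass bottle with black cap, 44 mm across, 130 mm tall, upright beyond the scale; origin at the centre of its base
- bench_file: bystander: flat steel file with a wooden handle, 185 mm long along its x (handle at -x, local x -85 to +100 mm), 23 mm high, lying on the bench
- solder_block: bystander: white soldering block 90 x 60 x 25 mm on the bench; origin at the centre of its underside
Mind the look-alikes: they are no part of the job. What is shaped like the tkey but green or turquoise is not meant.

How it is judged:
By the outcome, as a careful person would: the job done as asked, in the order asked, and still so for the second after the job is handed in, with the robot touching nothing.
It also fails if it takes over 72 s, if anything falls off the work surface, if the arm or the gripper's body presses on something with over 40 N, if the wrist force passes 120 N, or if a joint passes its speed limit or range.

## Working session

There is one attempt and no reset: what is moved stays moved. The work goes in short steps, Python scripts to look and compute and a tool call to move; the robot and the scene stay as the last step left them, time stands still between calls to the robot, and variables do not carry over. Pictures are saved under pics/ and viewed, at most 10 in all, crops included, and the job is handed in when it is done.

Besides the shell and the picture viewer there is one more tool, called after "Request:" as a command line: name --argument value ..., lists and objects as JSON in quotes. send_rows: Moves the arm, as the interface text tells. Its arguments: {"type":"object","properties":{"plan":{"type":"array"},"grip_force":{"type":"number"}},"required":["plan"]}

```bash
mkdir -p pics; python3 - <<'E'
from bench import manip
import cv2,numpy as np
for n in("scene","top"):
    c=manip.capture(n); cv2.imwrite(f"pics/{n}0.png",c["image"][:,:,::-1]); print(n,c["fx"],c["cx"],c["cy"],np.round(-c["R"].T@c["t"],3),np.round(c["R"],3).tolist())
s=manip.get_state(); print({k:np.round(v,3).tolist() for k,v in s.items()})
E
```

```text
scene 423.41675690779573 319.43939653545146 197.85368406207803 [ 1.6   -0.277  0.973] [[0.251, 0.968, 0.022], [0.632, -0.146, -0.761], [-0.734, 0.204, -0.648]]
top 366.3266919769362 320.94074589714694 199.4831309610728 [0.392 0.026 1.009] [[0.014, -0.999, 0.029], [-0.987, -0.018, -0.159], [0.159, -0.026, -0.987]]
{'clock': 0.1, 'joint_positions': [-1.225, 0.116, 1.442, -0.0, 1.584, -0.038], 'dq': [0.001, -0.002, -0.002, -0.0, 0.001, -0.0], 'tau': [0.002, -72.289, -62.386, 0.078, 0.023, -0.0], 'tcp_pos': [0.253, -0.626, 0.24], 'tcp_rot': [-0.0, 0.982, 0.191, -0.0], 'contact_force': [0.481, -0.239, -0.137], 'ft_torque': [0.052, 0.006, -0.009], 'grip_force': 0.0, 'finger_gap': 0.093}
```

View pics/scene0.png

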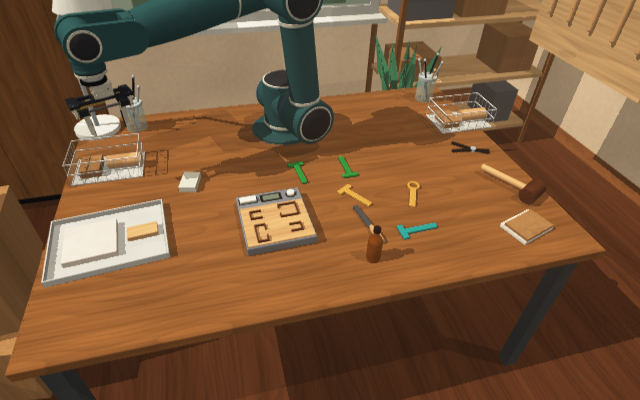

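View pics/top0.png

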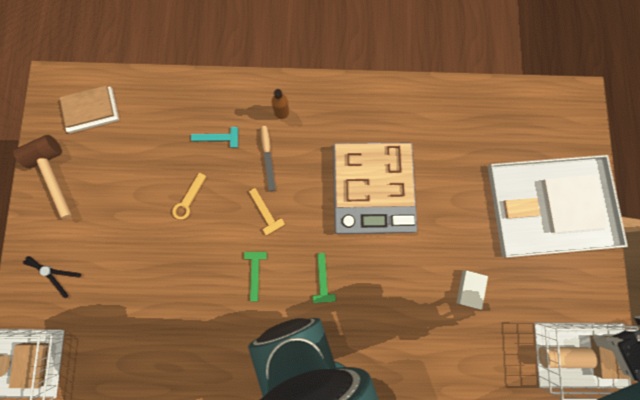

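Top view: the brass T-key is at (265,212) and the brass opener at (188,197). The T-shaped look-alikes are green at (255,275) and (322,278) and turquoise at (215,137). The scale is at (375,187), with its round key at (348,220) and bar key at (403,220). I choose the brass T and check it in one close crop.

```bash
cat >h.py <<'E'
import cv2,numpy as np
def ray(c,p):
    d=c["R"].T@np.array([(p[0]-c["cx"])/c["fx"],(p[1]-c["cy"])/c["fy"],1.]); return -c["R"].T@c["t"],d/np.linalg.norm(d)
def plane(c,p,z):
    o,d=ray(c,p); return o+d*(z-o[2])/d[2]
def tri(c1,p1,c2,p2):
    (o1,d1),(o2,d2)=ray(c1,p1),ray(c2,p2)
    A=np.stack([d1,-d2],1); k=np.linalg.lstsq(A,o2-o1,rcond=None)[0]
    a,b=o1+k[0]*d1,o2+k[1]*d2
    return (a+b)/2,np.linalg.norm(a-b)
def blobs(img,lo,hi,amin=40):
    m=cv2.inRange(cv2.cvtColor(img,cv2.COLOR_RGB2HSV),lo,hi)
    n,l,s,ce=cv2.connectedComponentsWithStats(m)
    return [(s[i],ce[i],l==i) for i in range(1,n) if s[i][4]>=amin]
E
python3 - <<'E'
from bench import manip
from h import *
t=manip.capture("top")["image"]; s=manip.capture("scene")["image"]
a=cv2.resize(t[135:245,165:425],(780,330),interpolation=cv2.INTER_CUBIC)
b=cv2.resize(s[170:255,230:490],(780,255),interpolation=cv2.INTER_CUBIC)
cv2.imwrite("pics/crop1.png",np.vstack([a,b])[:,:,::-1])
for n,i in(("top",t),("scene",s)):
    h=cv2.cvtColor(i,cv2.COLOR_RGB2HSV)
    for st,ce,_ in blobs(i,(15,140,170),(28,255,255)): print(n,st,ce.round(1))
ht=cv2.cvtColor(t,cv2.COLOR_RGB2HSV); print([ht[y,x].tolist() for x,y in((262,208),(196,188),(230,200),(375,170),(348,220),(403,220),(348,160))])
E
```

```text
top [172 172  35  49 488] [189.2 196.4]
top [249 187  37  49 514] [266.1 213.3]
scene [ 91 155  11   6  51] [ 95.8 157.3]
scene [407 181  13  26 182] [412.5 192.6]
scene [337 184  35  22 226] [353.4 194.1]
scene [  0 186   9   9  54] [  3.3 189.3]
scene [507 209  46  30 692] [529.1 223.8]
scene [  0 337  17  19 215] [  6.8 346.1]
[[20, 149, 238], [20, 147, 241], [14, 150, 168], [19, 105, 244], [28, 15, 249], [28, 14, 249], [14, 130, 139]]
```

View pics/crop1.png

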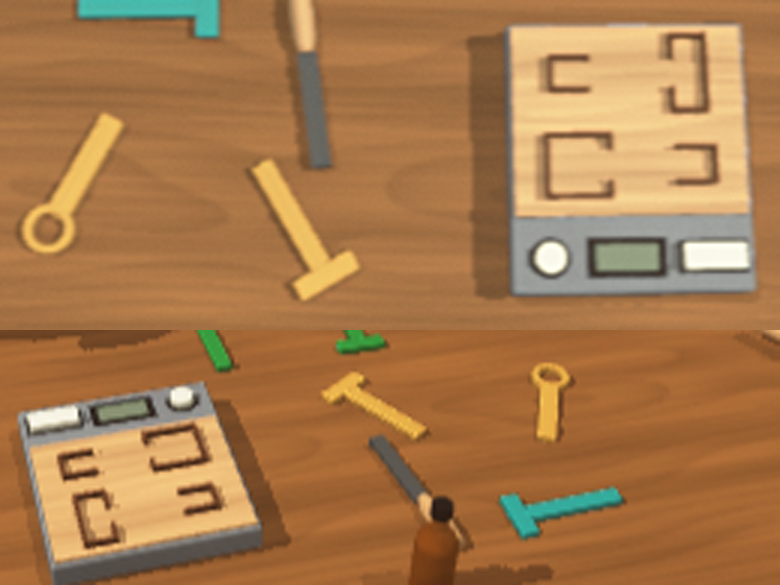

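The crop shows the brass T-key at crop (300,230), head lower right, and the brass opener at (70,185), ring lower left. The choice is right. In the tray, the opener compartment is the lower row with its wide end left, and the T compartment is the upper row with its wide end right. The keys are at the bottom. Now I measure.

```bash
cat >>h.py <<'E'
def rect(c,mask,z):
    # min-area rectangle (m) of the mask's pixel-corner outline on plane z -> centre, long len, short len, long-axis angle deg
    cs=max(cv2.findContours(cv2.resize(mask.astype(np.uint8),None,fx=4,fy=4,interpolation=cv2.INTER_NEAREST),cv2.RETR_EXTERNAL,cv2.CHAIN_APPROX_NONE)[0],key=len) if mask.ndim==2 else mask
    P=np.array([plane(c,((q[0]+.5)/4-.5,(q[1]+.5)/4-.5),z)[:2] for q in cs[:,0]],np.float32)
    return rectp(P)
def rectp(P):
    (x,y),(w,h),a=cv2.minAreaRect((P*1000).astype(np.float32))
    if w<h: w,h,a=h,w,a+90
    return np.round([x,y,w,h,(a+90)%180-90],1)
E
python3 - <<'E'
from bench import manip
from h import *
C={n:manip.capture(n) for n in("top","scene")}
roi={"top":dict(op=(165,165,215,225),tk=(240,180,292,240),tray=(325,135,425,210),keys=(330,205,425,240)),
"scene":dict(op=(400,175,425,212),tk=(330,178,378,212),tray=(235,195,320,245),keys=(232,183,305,215))}
cen={}
for n,c in C.items():
    i=c["image"]; h=cv2.cvtColor(i,cv2.COLOR_RGB2HSV)
    def cut(m,r): o=np.zeros(m.shape,np.uint8); x,y,X,Y=roi[n][r]; o[y:Y,x:X]=m[y:Y,x:X]; return o
    br=cv2.inRange(h,(15,120,150),(28,255,255))
    if n=="scene": br=cv2.inRange(h,(17,120,140),(28,255,255))
    for k in("op","tk"):
        m=cut(br,k); 
        for z in(0.01,0.005): print(n,k,z,rect(c,m,z))
        l=cv2.connectedComponentsWithStats(m); j=1+np.argmax(l[2][1:,4]); cen[n,k]=l[3][j]; print(n,k,'area',l[2][j])
    wh=cut(cv2.inRange(h,(0,0,200),(179,60,255)),"keys")
    l=cv2.connectedComponentsWithStats(wh)
    ks=sorted([(l[3][j],l[2][j]) for j in range(1,l[0]) if l[2][j][4]>25],key=lambda q:q[0][0])
    if n=="scene": ks=ks[::-1]
    for k,(q,st) in zip(("zero","rec"),ks): cen[n,k]=q; print(n,k,q.round(1),st,plane(c,q,.046).round(4))
    dk=cut(cv2.inRange(h,(0,60,0),(20,255,135)),"tray")
    l=cv2.connectedComponentsWithStats(dk,connectivity=8)
    for j in range(1,l[0]):
        if l[2][j][4]>12: print(n,'wall',l[3][j].round(1),l[2][j],rect(c,l[1]==j,.047)); 
    # tray wood + display
    dp=cut(cv2.inRange(h,(35,20,90),(90,120,190)),"keys"); print(n,'disp',cv2.countNonZero(dp))
for k in("op","tk","zero","rec"): 
    p,e=tri(C["top"],cen["top",k],C["scene"],cen["scene",k]); print(k,p.round(4),e.round(4))
E
```

```text
top op 0.01 [554.7 355.4 146.9  53.6 -32.4]
top op 0.005 [555.6 357.1 147.7  53.9 -32.4]
top op area [172 172  35  49 582]
top tk 0.01 [533.1 158.3 156.   66.8  28.9]
top tk 0.005 [533.8 158.9 156.8  67.1  28.9]
top tk area [240 186  46  50 594]
top zero [348.4 220.4] [344 216  10  10  82] [ 0.4932 -0.0732  0.046 ]
top rec [403.1 219.6] [393 216  22   9 171] [ 0.4978 -0.219   0.046 ]
top wall [329.  178.6] [325 145  10  65 572] [610.7 -21.8 178.4  26.    0.7]
top wall [395.  159.4] [387 146  14  27  71] [ 663.4 -196.4   75.1   35.9    1.8]
top wall [353.6 154.1] [348 154  13   2  14] [673.4 -88.1  34.9   4.9 -88.7]
top wall [353.3 164.3] [348 162  12   4  25] [647.9 -86.7  31.9  10.4 -89.9]
top wall [357.3 180.3] [346 180  22   4  26] [598.5 -94.8  58.9  10.3 -88.9]
top wall [399.9 190. ] [391 184  13  12  39] [ 578.7 -204.    35.7   32.2  -88.9]
top wall [347.7 196.3] [347 190   5  11  15] [ 5.612e+02 -7.450e+01  2.920e+01  1.270e+01  1.000e-01]
top wall [363.4 199.4] [356 196  13   5  17] [ 549.4 -111.    36.8   11.9  -70.5]
top disp 190
scene op 0.01 [560.2 361.1 151.1  46.4 -23.5
[... 302 characters left out ...]
2 198.6] [239 195  17   8  84] [ 0.4994 -0.221   0.046 ]
scene wall [311.9 217.8] [301 195  19  50 314] [640.1 -37.4 232.8  56.2 -11.1]
scene wall [288.8 208.9] [278 202  22  15  90] [581.1 -98.7  68.4  64.4   3.4]
scene wall [255.  214.6] [249 210  14  10  54] [ 585.  -205.2   45.3   38.9    2. ]
scene wall [297.  226.1] [289 221  15  11  59] [666.3 -89.2  42.7  40.8   5.1]
scene wall [261.2 233.1] [255 224  15  19  70] [ 669.  -198.5   81.7   36.8    1.1]
scene wall [243.1 241.9] [241 239   5   6  13] [ 695.9 -259.1   24.9   13.5    1.1]
scene disp 68
op [0.5554 0.3611 0.0068] 0.0001
tk [0.5158 0.1515 0.0067] 0.0002
zero [ 0.4932 -0.0737  0.045 ] 0.0009
rec [ 0.4978 -0.2202  0.0443] 0.0016
```

```bash
cat >m.py <<'E'
from bench import manip
from h import *
K=6
def up(c,r):
    x,y,X,Y=r; return cv2.resize(c["image"][y:Y,x:X],None,fx=K,fy=K,interpolation=cv2.INTER_CUBIC)
def pts(c,r,m,z):
    ys,xs=np.nonzero(m); u=(xs+.5)/K-.5+r[0]; v=(ys+.5)/K-.5+r[1]
    d=c["R"].T@np.stack([(u-c["cx"])/c["fx"],(v-c["cy"])/c["fy"],np.ones(len(u))]); o=-c["R"].T@c["t"]
    return (o[:2,None]+d[:2]*(z-o[2])/d[2]).T
def big(m):
    n,l,s,_=cv2.connectedComponentsWithStats(m); return (l==1+np.argmax(s[1:,4]))
def piece(c,r,z,kind,stem,thr=(15,115,190)):
    h=cv2.cvtColor(up(c,r),cv2.COLOR_RGB2HSV)
    P=pts(c,r,big(cv2.inRange(h,thr,(30,255,255))),z)
    m=P.mean(0); ax=np.linalg.svd(P-m,full_matrices=False)[2][0]
    for _ in range(3):
        n=np.array([-ax[1],ax[0]]); u=(P-m)@ax; w=(P-m)@n
        if w[u>np.median(np.r_[u.min(),u.max()])].std()<w[u<(u.min()+u.max())/2].std(): ax=-ax; continue
        mid=(u.min()+u.max())/2; s=P[(u-mid>stem[0])&(u-mid<stem[1])]
        vx,vy,x0,y0=cv2.fitLine(s.astype(np.float32),cv2.DIST_L2,0,1e-4,1e-4).ravel()
        a2=np.array([vx,vy]); ax=a2*np.sign(a2@ax); m=np.array([x0,y0])
    u=(P-m)@ax; w=(P-m)@np.array([-ax[1],ax[0]]); o=m+ax*(u.min()+u.max())/2
    return o,np.degrees(np.arctan2(ax[1],ax[0])),np.ptp(u),np.ptp(w)
if __name__=="__main__":
    C={n:manip.capture(n) for n in("top","scene")}
    R={"top":dict(op=(165,165,215,225),tk=(243,180,292,240),tray=(336,146,412,206)),"scene":dict(op=(400,175,425,212),tk=(330,178,378,212),tray=(243,197,310,243))}
    for n,c in C.items():
        th=(15,115,190) if n=="top" else (16,115,150)
        for k,s in(("op",(-.055,.015)),("tk",(-.05,.03))):
            o,a,L,W=piece(c,R[n][k],.008,k,s,th); print(n,k,o.round(4),round(a,1),L.round(3),W.round(3))
        r=R[n]["tray"]; h=cv2.cvtColor(up(c,r),cv2.COLOR_RGB2HSV); 
        for v in(120,150,175):
            P=pts(c,r,cv2.inRange(h,(0,70,0),(30,255,v)),.047)
            # scale frame from keys
            z=np.array([.4932,-.0735]);q=np.array([.4978,-.2195]); ey=(z-q)/np.linalg.norm(z-q); ex=np.array([ey[1],-ey[0]])
            L=np.stack([P@ex,P@ey],1); 
            for nm,lo,hi in(("op",.515,.605),("tk",.61,.73)):
                x0=L[:,0]
                g=L[(x0>lo)&(x0<hi)]
                if len(g)==0: continue
                b=np.r_[g.min(0),g.max(0)]; ce=(b[:2]+b[2:])/2; w=ce[0]*ex+ce[1]*ey
                print(n,v,nm,"centre",w.round(4),"size",(b[2:]-b[:2]).round(4))
    print("yaw",np.degrees(np.arctan2(ex[1],ex[0])))
E
python3 m.py
```

```text
top op [0.5581 0.3601] 153.5 0.141 0.047
top tk [0.5249 0.1569] -148.1 0.132 0.062
top 120 op centre [ 0.5776 -0.1443] size [0.0566 0.152 ]
top 120 tk centre [ 0.6614 -0.1417] size [0.0711 0.1421]
top 150 op centre [ 0.5775 -0.1434] size [0.0593 0.1567]
top 150 tk centre [ 0.6622 -0.141 ] size [0.0746 0.1468]
top 175 op centre [ 0.5715 -0.1303] size [0.0722 0.1852]
top 175 tk centre [ 0.6617 -0.1394] size [0.0755 0.1526]
scene op [0.5578 0.3597] 154.2 0.152 0.047
scene tk [0.5238 0.1552] -148.1 0.134 0.072
scene 120 op centre [ 0.5641 -0.1222] size [0.09  0.204]
scene 120 tk centre [ 0.6607 -0.1241] size [0.093  0.1842]
scene 150 op centre [ 0.5641 -0.121 ] size [0.09   0.2079]
scene 150 tk centre [ 0.6677 -0.1462] size [0.1056 0.2287]
scene 175 op centre [ 0.5641 -0.121 ] size [0.09   0.2098]
scene 175 tk centre [ 0.6679 -0.1462] size [0.1059 0.2287]
yaw 1.8046125143117366
```

```bash
cat >g.py <<'E'
import sys,numpy as np
from bench import manip
from scipy.spatial.transform import Rotation as Ro
s=manip.get_state(); R=Ro.from_quat(np.roll(s["tcp_rot"],-1)).as_matrix(); p=np.array(s["tcp_pos"])
th=np.degrees(np.arctan2(R[1,0],R[0,0]))
print("t",round(s["clock"],2),"tcp",p.round(4),"th",th.round(2),"F",np.round(s["contact_force"],1),"gap",round(s["finger_gap"],4),"j6",round(np.degrees(s["joint_positions"][5])))
a=list(map(float,sys.argv[1:]))
for x,y,z,t in zip(*[iter(a)]*4):
    d=R.T@(np.array([x,y,z])-p)*100; print("row",d.round(2),"twist",round(-((t-th+180)%360-180),1))
E
python3 g.py .4933 -.0737 .2 1.8 .4933 -.0737 .075 1.8
```

```text
t 0.4 tcp [ 0.2527 -0.6259  0.2405] th 21.99 F [-0.2 -0.5  0. ] gap 0.0932 j6 -2
row [ 42.98 -42.19   4.06] twist 20.2
row [ 42.98 -42.19  16.56] twist 20.2
```

Request:
send_rows --plan '[1,43,-42.2,4,20.2,1,43,-42.2,4,20.2,1,43,-42.2,4,20.2,1,43,-42.2,4,20.2,1,43,-42.2,4,20.2,1,43,-42.2,4,20.2,1,43,-42.2,4,20.2,1,43,-42.2,4,20.2]' --grip_force 25

```text
clock: 1.4
tcp_pos: [0.4525, -0.1666, 0.2078]
tcp_rot: [0.0, 1.0, 0.016, 0.0]
contact_force: [0.3, -0.1, -1.0]
finger_gap: 0.0173
grip_force: 0.0
```

```bash
python3 g.py .4933 -.0737 .2 1.8 .4933 -.0737 .075 1.8
```

```text
t 1.4 tcp [ 0.4525 -0.1666  0.2078] th 1.78 F [ 0.3 -0.1 -1. ] gap 0.0173 j6 65
row [ 4.37 -9.16  0.78] twist -0.0
row [ 4.36 -9.17 13.28] twist -0.0
```

Request:
send_rows --plan '[1,4.4,-9.2,0.8,0,1,4.4,-9.2,0.8,0,1,4.4,-9.2,8,0,1,4.4,-9.2,12,0,1,4.4,-9.2,12,0,1,4.4,-9.2,12,0]'

```text
clock: 2.15
tcp_pos: [0.494, -0.0755, 0.0898]
tcp_rot: [0.0, 1.0, 0.016, 0.001]
contact_force: [-0.0, 0.4, 1.2]
finger_gap: 0.0007
grip_force: 0.0
```

```bash
python3 g.py .4933 -.0737 .0615 1.8
```

```text
t 2.15 tcp [ 0.494  -0.0755  0.0898] th 1.78 F [-0.   0.4  1.2] gap 0.0007 j6 77
row [-0.07 -0.18  2.83] twist -0.0
```

Request:
send_rows --plan '[1,0,-0.2,1.5,0,1,0,-0.2,2.2,0,1,0,-0.2,2.6,0,1,0,-0.2,2.8,0,1,0,-0.2,2.8,0,1,0,-0.2,2.8,0,1,0,-0.2,2.8,0]'

```text
clock: 3.02
tcp_pos: [0.4936, -0.0733, 0.0619]
tcp_rot: [0.0, 1.0, 0.016, 0.001]
contact_force: [-11.9, 2.5, 26.9]
finger_gap: 0.0006
grip_force: 13.7
```

```bash
python3 g.py .4933 -.0737 .12 1.8 .5652 .3565 .15 153.7 .5652 .3565 .06 153.7
```

```text
t 3.02 tcp [ 0.4936 -0.0733  0.0619] th 1.79 F [-11.9   2.5  26.9] gap 0.0006 j6 77
row [-0.03  0.04 -5.81] twist -0.0
row [  8.51 -42.73  -8.81] twist -151.9
row [  8.5  -42.73   0.19] twist -151.9
```

Request:
send_rows --plan '[1,0,0,-3,0,1,0,0,-8,0,-0.3,4,-20,-10,-40,-0.3,8.5,-42.7,-10,-152,-0.3,8.5,-42.7,-10,-152,-0.3,8.5,-42.7,-10,-152,-0.3,8.5,-42.7,-10,-152,-0.3,8.5,-42.7,-10,-152]'

```text
clock: 4.03
tcp_pos: [0.5547, 0.2983, 0.1574]
tcp_rot: [0.0, 0.836, 0.549, 0.0]
contact_force: [0.6, -0.3, 0.3]
finger_gap: 0.0555
grip_force: 0.0
```

```bash
python3 g.py .5652 .3565 .10 153.7
```

```text
t 4.03 tcp [0.5547 0.2983 0.1574] th 66.61 F [ 0.6 -0.3  0.3] gap 0.0555 j6 49
row [ 5.76 -1.35  5.74] twist -87.1
```

Request:
send_rows --plan '[-0.3,5.8,-1.3,5.7,-87.1,-0.3,5.8,-1.3,5.7,-87.1,-0.3,5.8,-1.3,5.7,-87.1,-0.3,5.8,-1.3,5.7,-87.1,-0.3,5.8,-1.3,5.7,-87.1,-0.3,5.8,-1.3,5.7,-87.1,-0.3,5.8,-1.3,5.7,-87.1,-0.3,5.8,-1.3,5.7,-87.1]'

```text
clock: 5.03
tcp_pos: [0.5662, 0.3544, 0.1001]
tcp_rot: [-0.0, 0.237, 0.971, -0.0]
contact_force: [0.3, 0.8, 0.1]
finger_gap: 0.0603
grip_force: 0.0
```

```bash
python3 g.py .5652 .3565 .0235 153.7
```

```text
t 5.03 tcp [0.5662 0.3544 0.1001] th 152.54 F [0.3 0.8 0.1] gap 0.0603 j6 -33
row [0.18 0.14 7.66] twist -1.2
```

Request:
send_rows --plan '[-0.3,0,0,4,0,-0.3,0,0,5,0,-0.3,0,0,5,0]'

```text
clock: 5.4
tcp_pos: [0.566, 0.3543, 0.05]
tcp_rot: [-0.0, 0.24, 0.971, -0.0]
contact_force: [-0.3, 0.5, 0.2]
finger_gap: 0.0605
grip_force: 0.0
```

```bash
python3 g.py .5652 .3565 .0235 153.7
```

```text
t 5.4 tcp [0.566  0.3543 0.05  ] th 152.17 F [-0.3  0.5  0.2] gap 0.0605 j6 -32
row [0.17 0.16 2.65] twist -1.5
```

Request:
send_rows --plan '[-0.3,0.2,0.2,0,-1.5,-0.3,0.2,0.2,1.5,-1.5,-0.3,0.2,0.2,2.6,-1.5,-0.3,0.2,0.2,2.6,-1.5,1,0.2,0.2,2.6,-1.5,1,0.2,0.2,2.6,-1.5,1,0.2,0.2,2.6,-1.5,1,0.2,0.2,2.6,-1.5]' --grip_force 30

```text
clock: 6.4
tcp_pos: [0.5654, 0.3572, 0.0243]
tcp_rot: [0.0, 0.228, 0.974, 0.0]
contact_force: [-0.7, 0.6, -0.3]
finger_gap: 0.0247
grip_force: 0.0
```

```bash
python3 g.py .5777 -.1517 .18 91.8
```

```text
t 6.4 tcp [0.5654 0.3572 0.0243] th 153.69 F [-0.7  0.6 -0.3] gap 0.0247 j6 -34
row [-23.66 -45.07 -15.57] twist 61.9
```

Request:
send_rows --plan '[1,0,0,0,0,1,0,0,0,0,1,0,0,0,0,1,0,0,-2,0,1,0,0,-6,0,1,0,0,-10,0,1,0,0,-10,0]'

```text
clock: 7.28
tcp_pos: [0.5666, 0.358, 0.1294]
tcp_rot: [0.002, 0.228, 0.974, 0.002]
contact_force: [-0.6, 0.7, -2.1]
finger_gap: 0.0217
grip_force: 30.0
```

```bash
python3 g.py .5777 -.1517 .15 91.8
```

```text
t 7.28 tcp [0.5666 0.358  0.1294] th 153.69 F [-0.6  0.7 -2.1] gap 0.0217 j6 -34
row [-23.59 -45.19  -2.22] twist 61.9
```

Request:
send_rows --plan '[1,-23.6,-45.2,-2.2,61.9,1,-23.6,-45.2,-2.2,61.9,1,-23.6,-45.2,-2.2,61.9,1,-23.6,-45.2,-2.2,61.9,1,-23.6,-45.2,-2.2,61.9,1,-23.6,-45.2,-2.2,61.9,1,-23.6,-45.2,-2.2,61.9,1,-23.6,-45.2,-2.2,61.9]'

```text
clock: 8.28
tcp_pos: [0.5758, -0.1442, 0.1458]
tcp_rot: [-0.0, 0.696, 0.718, -0.0]
contact_force: [1.6, 0.1, -1.9]
finger_gap: 0.0213
grip_force: 30.0
```

```bash
python3 g.py .5777 -.1517 .12 91.8
```

```text
t 8.28 tcp [ 0.5758 -0.1442  0.1458] th 91.79 F [ 1.6  0.1 -1.9] gap 0.0213 j6 -18
row [-0.76  0.17  2.58] twist -0.0
```

Request:
send_rows --plan '[1,0,0,2.5,0,1,0,0,5.5,0,1,0,0,5.5,0,1,0,0,5.5,0]'

```text
clock: 8.78
tcp_pos: [0.5766, -0.1421, 0.0919]
tcp_rot: [0.0, 0.696, 0.718, 0.0]
contact_force: [-0.2, -0.9, -1.2]
finger_gap: 0.0217
grip_force: 30.0
```

```bash
python3 g.py .5777 -.1517 .0633 91.8; python3 - <<'E'
from bench import manip
from h import *
t=manip.capture("top")["image"]; s=manip.capture("scene")["image"]
a=cv2.resize(t[135:245,320:430],(500,500),interpolation=cv2.INTER_CUBIC)[:,:400]
a=cv2.resize(t[130:245,325:425],(400,460),interpolation=cv2.INTER_CUBIC)
b=cv2.resize(s[160:275,220:320],(400,460),interpolation=cv2.INTER_CUBIC)
cv2.imwrite("pics/p2.png",np.hstack([a,b])[:,:,::-1])
E
```

```text
t 8.78 tcp [ 0.5766 -0.1421  0.0919] th 91.81 F [-0.2 -0.9 -1.2] gap 0.0217 j6 -18
row [-0.96  0.07  2.86] twist 0.0
```

View pics/p2.png

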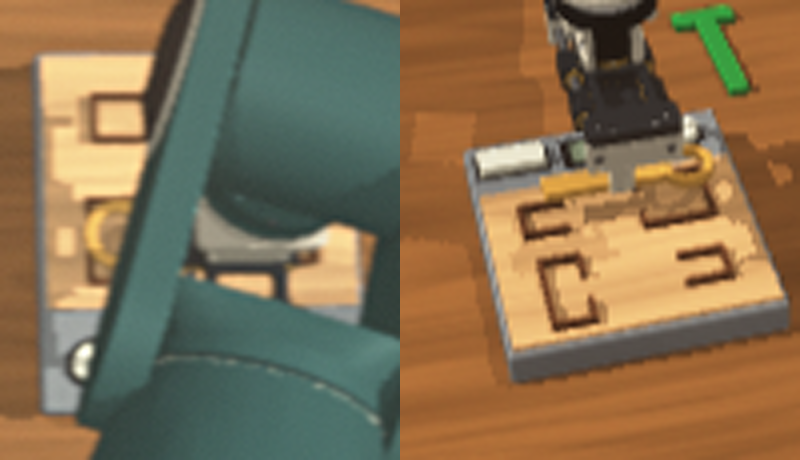

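The scene crop shows the held opener level over the tray, ring to the right (+y), from about (541,187) to (714,165). In the top view the arm hides most of it. I measure the held piece from the scene view.

```bash
python3 - <<'E'
from m import *
c=manip.capture("scene"); r=(250,192,304,212)
h=cv2.cvtColor(up(c,r),cv2.COLOR_RGB2HSV)
for S in(140,155,170):
    m=cv2.inRange(h,(15,S,130),(28,255,255)); n,l,s,ce=cv2.connectedComponentsWithStats(m)
    k=np.isin(l,[i for i in range(1,n) if s[i][4]>300]); P=pts(c,r,k,.0725)
    ax=np.array([np.cos(np.radians(91.8)),np.sin(np.radians(91.8))]); u=P@ax; w=P@np.array([-ax[1],ax[0]])
    print(S,[ (s[i]/K).round(1).tolist() for i in range(1,n) if s[i][4]>300]); 
    ring=P[u>u.max()-.046].mean(0); tail=P[u<u.min()+.03].mean(0); v=P[u>u.max()-.046]
    print("L",np.ptp(u).round(4),"mid u",((u.min()+u.max())/2).round(4),"expected",(np.array([.5766,-.1421])@ax+.008).round(4),"tail",tail.round(4),"ring",ring.round(4),"dir",np.degrees(np.arctan2(*(ring-tail)[::-1])).round(1))
E
```

```text
140 [[28.8, 4.0, 20.7, 16.0, 813.3], [3.7, 10.7, 18.5, 9.3, 600.8], [20.3, 17.0, 9.0, 3.0, 71.5]]
L 0.1507 mid u -0.154 expected -0.1521 tail [ 0.5793 -0.1923] ring [ 0.584  -0.0841] dir 87.5
155 [[29.0, 4.2, 19.7, 11.0, 605.0], [5.3, 11.2, 16.5, 7.3, 497.0]]
L 0.1413 mid u -0.1517 expected -0.1521 tail [ 0.5783 -0.1885] ring [ 0.5807 -0.0845] dir 88.7
170 [[29.3, 4.3, 18.7, 10.3, 415.8], [5.7, 11.7, 15.8, 6.8, 396.3]]
L 0.1378 mid u -0.1519 expected -0.1521 tail [ 0.5786 -0.1876] ring [ 0.581  -0.0849] dir 88.7
```

```bash
python3 - <<'E'
from m import *
c=manip.capture("scene"); r=(250,192,304,212)
h=cv2.cvtColor(up(c,r),cv2.COLOR_RGB2HSV)
m=cv2.inRange(h,(15,155,130),(28,255,255)); n,l,s,ce=cv2.connectedComponentsWithStats(m)
ax=np.array([np.cos(np.radians(91.8)),np.sin(np.radians(91.8))]);nn=np.array([-ax[1],ax[0]])
P=pts(c,r,np.isin(l,[i for i in range(1,n) if s[i][4]>300]),.0725); u=P@ax;w=P@nn; o=np.array([.5766,-.1421]); 
u0=u.min()
for a in np.arange(0,.15,.01):
    k=(u>=u0+a)&(u<u0+a+.01)
    if k.sum()>20: print(round(a*1000),"w -x side..",((w[k].max()-o@nn)*-1000).round(1),((w[k].min()-o@nn)*-1000).round(1))
v=cv2.cvtColor(up(c,r),cv2.COLOR_RGB2BGR); cv2.imwrite("pics/p3.png",cv2.resize(np.vstack([v,cv2.cvtColor(m,cv2.COLOR_GRAY2BGR)]),None,fx=2,fy=2))
E
```

```text
0 w -x side.. -13.1 13.9
10 w -x side.. -13.3 15.3
20 w -x side.. -13.6 14.4
30 w -x side.. -13.0 14.5
40 w -x side.. -9.6 14.5
50 w -x side.. -6.8 12.4
70 w -x side.. -5.8 14.9
80 w -x side.. -7.0 15.8
90 w -x side.. -7.2 16.3
100 w -x side.. -6.2 25.7
110 w -x side.. 5.7 27.8
120 w -x side.. -24.1 28.0
130 w -x side.. -24.5 23.8
140 w -x side.. -11.4 6.0
```

View pics/p3.png

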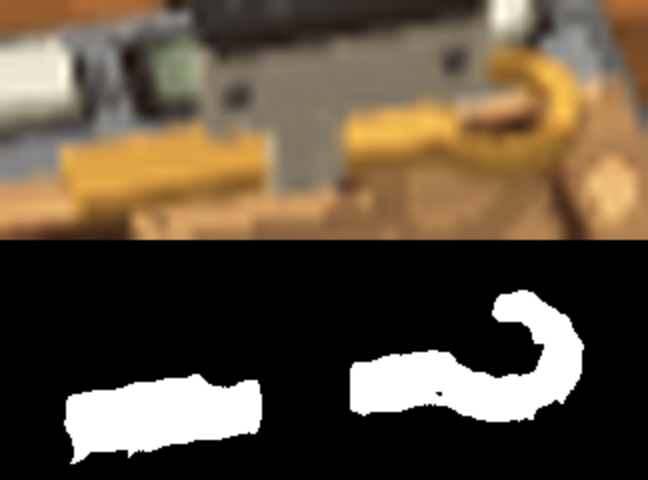

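The crop shows the gripper hiding part of the ring, which explains the apparent tilt. The handle edges are symmetric about the jaws, so the opener is aligned and I lower it.

Request:
send_rows --plan '[1,-0.95,0.1,0,0,1,-0.95,0.1,0.8,0,1,-0.95,0.1,1.4,0,1,-0.95,0.1,2,0,1,-0.95,0.1,2.4,0,1,-0.95,0.1,2.7,0,1,-0.95,0.1,2.7,0]'

```text
clock: 9.85
tcp_pos: [0.5776, -0.1516, 0.0637]
tcp_rot: [-0.0, 0.696, 0.718, -0.0]
contact_force: [-0.3, -0.1, -1.5]
finger_gap: 0.0216
grip_force: 30.0
```

```bash
python3 g.py .5777 -.1517 .0633 91.8
```

```text
t 9.85 tcp [ 0.5776 -0.1516  0.0637] th 91.8 F [-0.3 -0.1 -1.5] gap 0.0216 j6 -19
row [-0.01  0.01  0.04] twist -0.0
```

Request:
send_rows --plan '[1,0,0,0.05,0,1,0,0,0.08,0,1,0,0,0.08,0]'

```text
clock: 10.22
tcp_pos: [0.5777, -0.1517, 0.0633]
tcp_rot: [0.0, 0.696, 0.718, 0.0]
contact_force: [-0.7, 0.1, 1.6]
finger_gap: 0.0216
grip_force: 30.0
```

Request:
send_rows --plan '[0.2,0,0,0,0,0,0,0,0,0,-0.1,0,0,0,0,-0.1,0,0,0,0,-0.1,0,0,-3,0,-0.1,0,0,-9,0,-0.1,0,0,-11,0,-0.1,0,0,-11,0]'

```text
clock: 11.22
tcp_pos: [0.5781, -0.1518, 0.1741]
tcp_rot: [0.001, 0.696, 0.718, 0.001]
contact_force: [-0.3, -0.8, -0.8]
finger_gap: 0.0511
grip_force: 0.0
```

```bash
python3 g.py .5177 .1518 .14 31.9
```

```text
t 11.22 tcp [ 0.5781 -0.1518  0.1741] th 91.79 F [-0.3 -0.8 -0.8] gap 0.0511 j6 -19
row [30.54 -5.09  3.38] twist 59.9
```

Request:
send_rows --plan '[-0.2,30.5,-5.1,3.4,59.9,-0.2,30.5,-5.1,3.4,59.9,-0.2,30.5,-5.1,3.4,59.9,-0.2,30.5,-5.1,3.4,59.9,-0.2,30.5,-5.1,3.4,59.9,-0.2,30.5,-5.1,3.4,59.9,-0.2,30.5,-5.1,7.4,59.9,-0.2,30.5,-5.1,7.4,59.9]'

```text
clock: 12.22
tcp_pos: [0.5149, 0.1513, 0.0948]
tcp_rot: [-0.0, 0.961, 0.275, -0.003]
contact_force: [-0.2, -0.6, -0.4]
finger_gap: 0.0557
grip_force: 0.0
```

```bash
python3 g.py .5177 .1518 .0235 31.9; python3 - <<'E'
from m import *
t=manip.capture("top");s=manip.capture("scene")
a=cv2.resize(t["image"][135:240,325:425],(400,420),interpolation=cv2.INTER_CUBIC)
b=cv2.resize(s["image"][165:270,220:320],(400,420),interpolation=cv2.INTER_CUBIC)
cv2.imwrite("pics/p4.png",np.hstack([a,b])[:,:,::-1])
o,A,L,W=piece(s,(330,178,378,212),.008,"tk",(-.05,.03),(16,115,150)); print(o,A,L,W)
E
```

```text
t 12.22 tcp [0.5149 0.1513 0.0948] th 31.94 F [-0.2 -0.6 -0.4] gap 0.0557 j6 72
row [0.31 0.12 7.12] twist 0.0
[0.52385729 0.1551652 ] -147.99787333765843 0.13455265459290564 0.07194306637905146
```

View pics/p4.png

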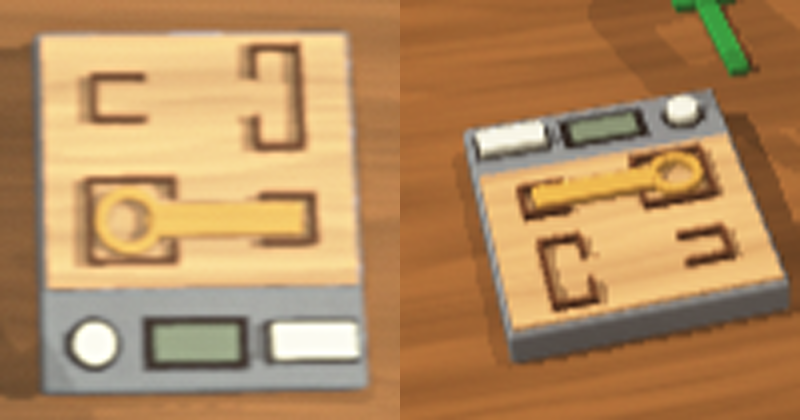

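The opener lies flat inside its compartment, ring at (128,222) in the wide end and tail at (300,218). The round key is up again. Next is the T-key.

Request:
send_rows --plan '[-0.2,0.3,0.1,2,0,-0.2,0.3,0.1,5,0,-0.2,0.3,0.1,6.6,0,-0.2,0.3,0.1,7.1,0,-0.2,0.3,0.1,7.1,0]'

```text
clock: 12.95
tcp_pos: [0.5205, 0.1523, 0.0284]
tcp_rot: [0.0, 0.962, 0.275, 0.0]
contact_force: [-0.3, -0.9, -0.4]
finger_gap: 0.056
grip_force: 0.0
```

```bash
python3 g.py .5177 .1518 .0235 31.9
```

```text
t 12.95 tcp [0.5205 0.1523 0.0284] th 31.89 F [-0.3 -0.9 -0.4] gap 0.056 j6 72
row [-0.26 -0.1   0.49] twist -0.0
```

Request:
send_rows --plan '[-0.2,-0.25,-0.1,0.2,0,-0.2,-0.25,-0.1,0.4,0,-0.2,-0.25,-0.1,0.45,0,1,-0.25,-0.1,0.45,0,1,-0.25,-0.1,0.45,0,1,-0.25,-0.1,0.45,0,1,-0.25,-0.1,0.45,0,1,-0.25,-0.1,0.45,0]'

```text
clock: 13.95
tcp_pos: [0.5175, 0.1519, 0.0235]
tcp_rot: [-0.0, 0.962, 0.275, -0.0]
contact_force: [-1.1, 1.1, 0.6]
finger_gap: 0.0196
grip_force: 30.0
```

Request:
send_rows --plan '[1,0,0,0,0,1,0,0,0,0]'

```text
clock: 14.2
tcp_pos: [0.5175, 0.1519, 0.0235]
tcp_rot: [-0.0, 0.962, 0.275, 0.0]
contact_force: [-0.7, 1.7, 0.6]
finger_gap: 0.0198
grip_force: 30.0
```

Request:
send_rows --plan '[1,0,0,-2,0,1,0,0,-6,0,1,0,0,-11,0,1,0,0,-11,0]'

```text
clock: 14.7
tcp_pos: [0.5192, 0.1522, 0.1389]
tcp_rot: [0.0, 0.962, 0.275, 0.004]
contact_force: [0.2, -0.2, -4.1]
finger_gap: 0.0194
grip_force: 30.0
```

```bash
python3 g.py .662 -.1492 .15 91.8
```

```text
t 14.7 tcp [0.5192 0.1522 0.1389] th 31.89 F [ 0.2 -0.2 -4.1] gap 0.0194 j6 72
row [-3.79 33.13 -1.06] twist -59.9
```

Request:
send_rows --plan '[1,-3.8,33.1,-1,-59.9,1,-3.8,33.1,-1,-59.9,1,-3.8,33.1,-1,-59.9,1,-3.8,33.1,-1,-59.9,1,-3.8,33.1,-1,-59.9,1,-3.8,33.1,-1,-59.9,1,-3.8,33.1,2,-59.9,1,-3.8,33.1,4,-59.9]'

```text
clock: 15.7
tcp_pos: [0.6594, -0.1495, 0.0914]
tcp_rot: [-0.001, 0.696, 0.718, -0.001]
contact_force: [-0.2, -0.0, -2.9]
finger_gap: 0.0194
grip_force: 30.0
```

Request:
send_rows --plan '[1,0,0,0,0,1,0,0,0,0]'

```text
clock: 15.95
tcp_pos: [0.6604, -0.149, 0.0945]
tcp_rot: [0.0, 0.696, 0.718, 0.0]
contact_force: [0.2, 0.4, -3.5]
finger_gap: 0.0196
grip_force: 30.0
```

```bash
python3 g.py .662 -.1492 .0625 91.8; python3 - <<'E'
from m import *
c=manip.capture("scene"); s=manip.get_state(); o=np.array(s["tcp_pos"]); r=(240,195,310,242)
h=cv2.cvtColor(up(c,r),cv2.COLOR_RGB2HSV)
m=cv2.inRange(h,(15,155,130),(28,255,255)); n,l,st,ce=cv2.connectedComponentsWithStats(m)
for i in range(1,n):
    if st[i][4]>200: print(i,(st[i]/K).round(1),pts(c,r,l==i,o[2]-.0160).mean(0).round(3))
cv2.imwrite("pics/p5.png",cv2.resize(np.hstack([up(c,r)[:,:,::-1],cv2.cvtColor(m,cv2.COLOR_GRAY2BGR)]),None,fx=.95,fy=.95))
E
```

```text
t 15.95 tcp [ 0.6604 -0.149   0.0945] th 91.82 F [ 0.2  0.4 -3.5] gap 0.0196 j6 -17
row [-0.03  0.15  3.2 ] twist 0.0
3 [53.   8.5  3.   7.3 61. ] [ 0.61  -0.083]
4 [  12.5   14.7   21.8   22.5 1400.7] [ 0.646 -0.192]
5 [ 41.8  18.8  18.8   9.7 397.3] [ 0.666 -0.099]
```

View pics/p5.png

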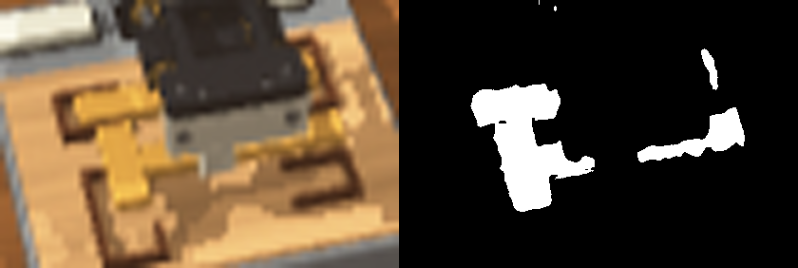

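The crop shows the held T-key level, crossbar at left (-y) around (122,155) and tail end near (342,130). I check its lengthwise position from those corners.

```bash
python3 - <<'E'
from m import *
c=manip.capture("scene"); o=np.array([.6604,-.149]); ax=np.array([np.cos(np.radians(91.8)),np.sin(np.radians(91.8))])
for nm,p in dict(headTop=(97,128),headNear=(112,197),tailNear=(342,139),tailFar=(336,110)).items():
    P=plane(c,(240+p[0]/5.7-.5,195+p[1]/5.7-.5),.081)[:2]; print(nm,P.round(4),"u",(P-o)@ax)
print("expect head u",-.057,"tail u",.073)
E
```

```text
headTop [ 0.6338 -0.2063] u -0.05640685676813153
headNear [ 0.6881 -0.2061] u -0.05795502524594378
tailNear [ 0.6724 -0.0797] u 0.06892979053541165
tailFar [ 0.6491 -0.0779] u 0.07144961502322603
expect head u -0.057 tail u 0.073
```

Request:
send_rows --plan '[1,0,0.15,0,0,1,0,0.15,1,0,1,0,0.15,1.7,0,1,0,0.15,2.3,0,1,0,0.15,2.8,0,1,0,0.15,3.1,0,1,0,0.15,3.1,0]'

```text
clock: 16.92
tcp_pos: [0.6618, -0.1493, 0.0627]
tcp_rot: [0.0, 0.696, 0.718, 0.0]
contact_force: [-0.2, -0.3, -3.2]
finger_gap: 0.0196
grip_force: 30.0
```

```bash
python3 g.py .662 -.1492 .0625 91.8
```

```text
t 16.93 tcp [ 0.6618 -0.1493  0.0627] th 91.79 F [-0.2 -0.3 -3.2] gap 0.0196 j6 -17
row [0.01 0.02 0.02] twist -0.0
```

Request:
send_rows --plan '[1,0,0,0.03,0,1,0,0,0.06,0,1,0,0,0.06,0]'

```text
clock: 17.3
tcp_pos: [0.6618, -0.1493, 0.0625]
tcp_rot: [0.0, 0.696, 0.718, 0.0]
contact_force: [-4.4, 0.8, 5.4]
finger_gap: 0.0196
grip_force: 30.0
```

Request:
send_rows --plan '[0.2,0,0,0,0,0,0,0,0,0,-0.1,0,0,0,0,-0.1,0,0,0,0,-0.1,0,0,-3,0,-0.1,0,0,-9,0,-0.1,0,0,-11,0,-0.1,0,0,-11,0]'

```text
clock: 18.3
tcp_pos: [0.6621, -0.1493, 0.1732]
tcp_rot: [0.001, 0.696, 0.718, 0.001]
contact_force: [0.5, -0.2, -0.8]
finger_gap: 0.0509
grip_force: 0.0
```

```bash
python3 g.py .4978 -.2197 .16 1.8 .4978 -.2197 .09 1.8
```

```text
t 18.3 tcp [ 0.6621 -0.1493  0.1732] th 91.79 F [ 0.5 -0.2 -0.8] gap 0.0509 j6 -17
row [ -6.52 -16.65   1.29] twist 90.0
row [ -6.51 -16.66   8.29] twist 90.0
```

Request:
send_rows --plan '[1,-6.5,-16.7,1.3,90,1,-6.5,-16.7,1.3,90,1,-6.5,-16.7,1.3,90,1,-6.5,-16.7,1.3,90,1,-6.5,-16.7,1.3,90,1,-6.5,-16.7,1.3,90,1,-6.5,-16.7,1.3,90,1,-6.5,-16.7,1.3,90]'

```text
clock: 19.3
tcp_pos: [0.4961, -0.2191, 0.1565]
tcp_rot: [-0.001, 0.999, 0.048, -0.001]
contact_force: [-0.3, 0.1, 0.3]
finger_gap: 0.0001
grip_force: 0.0
```

Request:
send_rows --plan '[1,0,0,0,0,1,0,0,0,0]'

```text
clock: 19.55
tcp_pos: [0.4965, -0.2193, 0.1578]
tcp_rot: [-0.0, 0.999, 0.053, -0.001]
contact_force: [-0.1, -0.7, 0.2]
finger_gap: 0.0004
grip_force: 0.0
```

```bash
python3 g.py .4978 -.2197 .09 1.8; python3 - <<'E'
from m import *
t=manip.capture("top");s=manip.capture("scene")
a=cv2.resize(t["image"][135:240,325:425],(400,420),interpolation=cv2.INTER_CUBIC)
b=cv2.resize(s["image"][165:270,220:320],(400,420),interpolation=cv2.INTER_CUBIC)
cv2.imwrite("pics/p6.png",np.hstack([a,b])[:,:,::-1])
E
```

```text
t 19.55 tcp [ 0.4965 -0.2193  0.1578] th 6.11 F [-0.1 -0.7  0.2] gap 0.0004 j6 57
row [0.13 0.06 6.78] twist 4.3
```

View pics/p6.png

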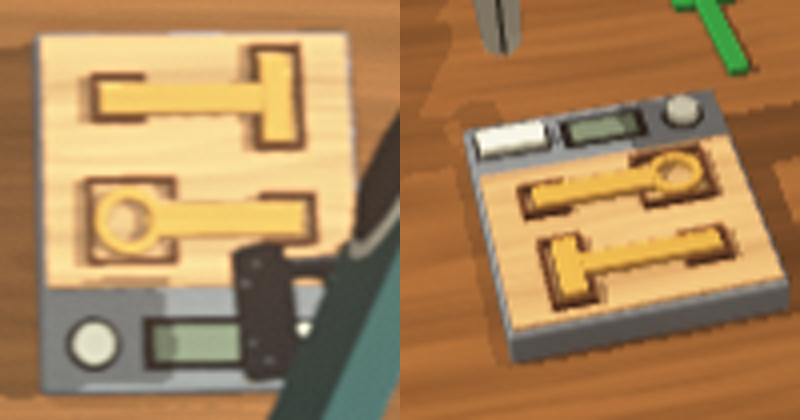

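Both pieces lie flat in their compartments: T crossbar at (278,98), opener ring at (128,222) in the top crop. Now I press the bar key.

Request:
send_rows --plan '[1,0.1,0.1,3,4.3,1,0.1,0.1,7,4.3,1,0.1,0.1,8.5,4.3,1,0.1,0.1,9.2,4.3,1,0.1,0.1,9.5,4.3,1,0.1,0.1,9.6,4.3,1,0.1,0.1,9.6,4.3,1,0.1,0.1,9.6,4.3]'

```text
clock: 20.65
tcp_pos: [0.4982, -0.2205, 0.0636]
tcp_rot: [0.0, 1.0, 0.014, 0.001]
contact_force: [-0.2, -0.2, 4.0]
finger_gap: 0.0005
grip_force: 2.0
```

Request:
send_rows --plan '[1,0,0,0.12,0,1,0,0,0.2,0,1,0,0,0.2,0,1,0,0,0.2,0]'

```text
clock: 21.15
tcp_pos: [0.4983, -0.2205, 0.0621]
tcp_rot: [0.0, 1.0, 0.014, 0.001]
contact_force: [-3.3, 1.3, 15.9]
finger_gap: 0.0005
grip_force: 7.5
```

Fully down at 16 N, past the spring's 5 N, so I let it up.

Request:
send_rows --plan '[1,0,0,-1,0,1,0,0,-5,0,1,0,0,-10,0,1,-4,8,-12,0,1,-4,14,-12,0,1,-4,14,-12,0,1,-4,14,-12,0,1,-4,14,-12,0]'

```text
clock: 22.15
tcp_pos: [0.4618, -0.3604, 0.1805]
tcp_rot: [-0.0, 1.0, 0.014, -0.0]
contact_force: [0.0, 0.4, 0.1]
finger_gap: 0.0005
grip_force: 0.0
```

```bash
python3 g.py; python3 - <<'E'
from m import *
t=manip.capture("top");s=manip.capture("scene")
a=cv2.resize(t["image"][90:310,160:500],(510,330))
b=cv2.resize(s["image"][165:270,220:310],(283,330),interpolation=cv2.INTER_CUBIC)
cv2.imwrite("pics/p7.png",np.hstack([a,b])[:,:,::-1])
E
```

```text
t 22.15 tcp [ 0.4618 -0.3604  0.1805] th 1.57 F [0.  0.4 0.1] gap 0.0005 j6 48
```

View pics/p7.png

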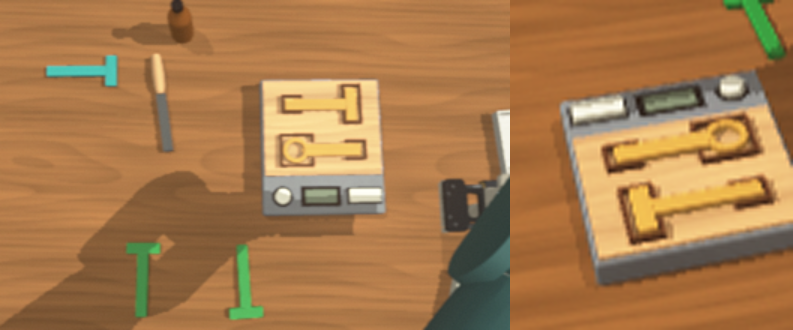

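Both castings are seated (opener at (322,149), T-key at (322,104)) and both keys are up at (283,196) and (365,195). The bottle and file haven't moved, and the arm is clear.

```bash
python3 -c "
from bench import manip
print(manip.hand_in())"
```

```text
the job is handed in; nothing more can be done
None
```

The job is handed in at about 22 s on the robot's clock: I zeroed the scale with the tray empty, set the opener and the T-key flat in their own compartments, then pressed the bar key fully down and let it up; no verdict came back.

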